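# Shut the filter drawer, then hold the purple-capped tube up to the inspection camera

## Robot

A 7-joint arm with a two-finger parallel gripper is mounted at the origin on a cart in front of the work surface, level with it; the furniture and walls round the work are solid. World frame = base frame: x ahead of the robot, y to its left, z up, the work surface at z = 0. Lengths are in m, angles in rad, forces in N, time in s.
With the tool pointing down it reaches from about 0.4 to 0.85 m from the base axis. Payload 10.4 kg.
Tool frame: the origin (TCP) lies midway between the tips of the shut fingers; the grasp point (between the pads) lies 19 mm behind it; z points along the fingers, y is the line along which they close (so a half turn about z gives the same grasp; the last joint's range is limited). The gripper opens to 85 mm and grips with 20 to 120 N. Pads are 22 mm wide; open, the fingers measure 114 mm over their backs; the gripper's body (76 mm by 85 mm) begins 54 mm behind the grasp point. The pads swing forward as they close: fully open they stand 13 mm farther back than shut.
Start: joints at [1.249, 0.332, -0.065, 1.46, 0.022, 1.35, -0.088], TCP at [0.184, -0.597, 0.198] pointing down, gripper open.
Joint ranges: [-2.6, 2.6], [-0.5, 2.12], [-1.47, 1.34], [0.16, 2.42], [-1.27, 4.41], [0.06, 2.06], [-2.6, 2.6]. Speed limits (rad/s): [2.22, 2.22, 2.79, 2.79, 3.14, 3.14, 3.14].

## Interface

Orientations are given as a unit quaternion [x, y, z, w].
In Python, from workcell import get_obs, camera, camera_params, hand_in gives the robot as it stands.
- The arm moves only by the tool carry_out, never from a script. Its argument "commands" is a list that holds one entry, the list of rows, each a list of 6 numbers: the shift along the tool's x, y, z in units of 40 mm (1.0 is 40 mm), then the turn, a rotation vector about the tool's x, y, z in units of 6 degrees (1.0 is 6 degrees). In form: [[[x, y, z, ax, ay, az], ...]]. A call has 1 to 20 rows; each row shifts and turns the commanded pose from where the row before left it, along the tool's axes as they then stand; what a row does not reach is not made up. A row lasts 1/12 s, in which the tool goes at most 41.7 mm and 7.16 degrees, less where a joint would pass 70% of its speed; a pose out of reach is approached as far as the arm can. A call is refused whole if a number of a shift passes 1 or a number of a turn 1, either way. A call with a gripper value outside its range is refused whole. "hand" is the closure, from -1 (fully open) to 1 (shut), set as the call begins (left out, the last holds). The fingers move at their own pace and stop on an object; "force" is the grip in N (left out, the last holds). Time passes only in rows, so rows that do not move let the fingers close. It gives the time, the measured TCP pose, the force, the opening and the grip force at its end, in the units of the state.
- get_obs(): the state, without advancing time (a new reading comes with each control period).
- camera(name): name is "side" or "top"; returns the picture (420x560x3 uint8, red, green, blue); there is no depth.
- camera_params(name): a dict with "mtx" (3x3 intrinsics, pixels), "R" (3x3) and "t" (3): a world point X has camera coordinates R X + t. Camera axes: x right, y down, z forward; pixel columns grow to the right and rows downward; lengths in m; the calibration is good to about 2 mm. A picture is of the moment at which its call begins. camera_params takes no time and is no camera call.
- hand_in(): hands the job in; it is judged then, once.
The state is a dict: "clock": time; "joint_pos": joint angles; "joint_velocities": joint speeds; "tau": joint torques, N m; "position": TCP position; "ee_rot": TCP orientation; "ft_force": force on the tool from outside, world axes, zero at the start; "torque": the same for the moment, N m; "grip_width": opening from 0.0 (shut) to 1.0 (fully open); "grasp_force": force on a finger pad.
Only numpy, scipy, OpenCV 4.12 (cv2) and the standard library are available. Lean on these libraries where they do the work, as an engineer would, in place of code of your own. Each camera call takes 0.05 s, during which the arm holds its last target. There are 200 camera calls.

## Task

First push the open blue-fronted filter drawer of the inspection camera stand fully home until it clicks. Then take the purple-capped blood tube out of the white rack and hold it up to the camera: middle of the tube on the lens axis, 12 cm in front of the lens, cap up, square to the line of sight (so leaning as the camera leans) and with its paper label (which faces the rack's left end at first) turned to the lens. Finish while holding it still there in the gripper, not put down or let go; leave the other tubes and everything else on the bench where they are.

Things in the scene. Friction and masses are not known exactly. Their poses are not given: they have to be found in the camera images.
- stand: Inspection stand, fixed to the bench: grey base 160 deep (x) x 140 wide (y) x 52 high with a filter drawer in its front, and at the back a 22 dia aluminium column (66 behind the base centre) carrying the camera. Origin: centre of the base's underside; front faces its -x, z up. Its place and yaw vary.
- camera: Camera fixed on the stand: white housing 66 x 60 x 56, black lens barrel 42 dia. Origin: centre of the lens front, 280 above the bench, 50 behind the base centre. It looks along its own -x: to the stand's front and 30 degrees downward. Its y is level; its z leans 30 degrees from vertical, top towards the stand's front: the tube is held parallel to this z, cap towards +z.
- focus (a point): The point where the tube's middle must be: on the lens axis, 120 in front of the lens (at x = -120 in the camera's frame), about 220 above the bench.
- filter_drawer (a joint): How far the drawer stands open, m: 0 is home (seated); starts at 0.03 to 0.06; stop at 0.07. It slides level along the stand's x: push towards the stand's +x. It runs lightly (about 1 N); from about 8 mm a sprung detent resists with about 5 N, and below about 3 mm it pulls the drawer home and holds it against the stop.
- drawer_front (a point): Centre of the front face of the drawer's small ledge, 25 above the bench; moves with the drawer. The ledge is 60 wide, 12 high and stands 7 proud of the blue front panel, which is 112 wide and reaches from 8 to 42 above the bench. With the drawer home it lies 91 in front of the stand's origin. The base's flat top, 52 high, is clear for 110 mm behind the shut panel.
- rack: White tube rack, fixed to the bench, 64 (x) x 204 (y) x 60 high, with four upright 17 mm holes along its y at -72, -24, 24 and 72. Origin: centre of its underside. Three tubes stand in the three holes nearest its -y (right-hand) end, in varying order; the fourth hole is empty. Place and yaw vary.
- purple_tube: The wanted tube: PURPLE cap, 108 high, loose and upright in its hole, 10 to 20 g. Origin: centre of its bottom (5 above the bench), z to the cap. Body 13 dia to the eye, 10 square to the touch; cap (grip here) from 90 to 108, 17 dia to the eye, 12 square to the touch, sides along its x and y. Lift 65+ straight up to clear the rack. Paper label faces its -x; in the rack that is towards the rack's +y (left).
- tube_mid (a point): The middle of the purple-capped tube: on its axis, 54 above its bottom, 45 below the middle of the cap.
- orange_tube_a: Another tube of the same size with an ORANGE cap, in the rack: leave it there. Origin at its bottom.
- orange_tube_b: As orange_tube_a.
- coplin_jar: Bystander: clear staining jar with white lid, 52 x 52 x 104, standing on the right of the bench. Leave it.
- specimen_cup: Bystander: cup with a yellow screw lid, 63 dia x 65 high, on the right. Leave it.
- slide_pack: Bystander: small red and white carton, 28 x 80 x 27, on the right. Leave it.
- ball_pen: Bystander: blue and white pen, 142 long, lying near the front edge on the right. Leave it.
Mind the look-alikes: they are no part of the job. What is shaped like the purple_tube but turquoise is not meant.

How it is judged:
On the way, in this order (a step that is already met when the one before it is completed fails the run):
1. the filter drawer is pushed home and seated at its detent (value of joint filter_drawer below 0.003 m), for 0.2 s.
2. the purple-capped tube is lifted clear of the rack in the gripper (z of purple_tube in the frame of rack above 0.065 m and contact force between the fingers and purple_tube above 0.5 N and value of joint filter_drawer below 0.003 m), for 0.2 s.
At the end, for the whole second after the job is handed in: Drawer home within 3 mm. The gripper alone holds the purple-capped tube still: middle within 20 mm (each axis) of the point 120 mm before the lens, axis within 0.2 rad of the camera's z, cap up, label facing the lens within about 0.35 rad; it touches neither stand nor rack (value of joint filter_drawer below 0.003 m and x of tube_mid in the frame of camera between -0.14 and -0.1 m and y of tube_mid in the frame of camera between -0.02 and 0.02 m and z of tube_mid in the frame of camera between -0.02 and 0.02 m and angle between the z axis of purple_tube and the z axis of camera, either way round below 0.2 rad and angle between purple_tube's own z axis and vertical below 1.2 rad and x of camera in the frame of purple_tube below -0.08 m and y of camera in the frame of purple_tube between -0.045 and 0.045 m and contact force between the fingers and purple_tube above 0.5 N and contact force between purple_tube and stand below 0.1 N and contact force between purple_tube and rack below 0.1 N and linear speed of purple_tube below 0.03 m/s and angular speed of purple_tube below 0.2 rad/s and height (world z) of tube_mid above 0.15 m); the arm keeps its last pose, push and grip.
It fails at once if another tube or a bystander is moved more than 3 cm (distance of any of orange_tube_a, orange_tube_b, coplin_jar, specimen_cup, slide_pack, ball_pen from where it was at the start of the episode above 0.03 m).
It also fails if it takes over 54 s, if anything falls off the work surface, if the arm or the gripper's body presses on something with over 40 N, if the wrist force passes 120 N, or if a joint passes its speed limit or range.

## Working session

There is one attempt and no reset: what is moved stays moved. The work goes in short steps, Python scripts to look and compute and a tool call to move; the robot and the scene stay as the last step left them, time stands still between calls to the robot, and variables do not carry over. Pictures are saved under pics/ and viewed, at most 12 in all, crops included, and the job is handed in when it is done.

Besides the shell and the picture viewer there is one more tool, called after "Request:" by a JSON object that holds its "api" and its "payload". carry_out: Moves the arm, as the interface text tells. Its arguments: {"type":"object","properties":{"commands":{"type":"array"},"hand":{"type":"number"},"force":{"type":"number"}},"required":["commands"]}

```bash
mkdir -p pics
python3 - <<'E'
from workcell import *
import cv2
for n in("top","side"):
    cv2.imwrite(f"pics/{n}0.png",camera(n)[:,:,::-1]); p=camera_params(n); print(n,p)
print(get_obs())
E
```

```text
top {'mtx': array([[421.287061  ,   0.        , 281.07812372],
       [  0.        , 421.287061  , 211.68184566],
       [  0.        ,   0.        ,   1.        ]]), 'R': array([[-0.01629839, -0.99966173, -0.020268  ],
       [-0.98535239,  0.0194999 , -0.16941197],
       [ 0.16974988,  0.01720998, -0.98533689]]), 't': array([-0.04494498,  0.55223283,  1.16608852])}
side {'mtx': array([[495.21882649,   0.        , 277.0310246 ],
       [  0.        , 495.21882649, 202.98364529],
       [  0.        ,   0.        ,   1.        ]]), 'R': array([[-0.90688523, -0.42108625,  0.01566977],
       [-0.17420577,  0.34080447, -0.92385316],
       [ 0.38368154, -0.84055855, -0.38242619]]), 't': array([0.4598698 , 0.26859328, 0.93380079])}
{'clock': 0.1, 'joint_pos': array([ 1.24939492,  0.33280854, -0.06470077,  1.46082779,  0.02160542,
        1.34991543, -0.08850234]), 'joint_velocities': array([ 0.00115677, -0.00136574,  0.00068743,  0.00043633, -0.00027212,
        0.00094861,  0.00064104]), 'tau': array([ 1.40793927e-03, -6.26747847e+01,  4.93260717e-02, -3.92431569e+01,
        1.64114137e-02,  6.99815704e-03, -3.51139192e-05]), 'position': array([ 0.18386922, -0.59695362,  0.19680972]), 'ee_rot': array([ 9.88858908e-01,  1.48854494e-01, -1.24450404e-04, -6.19362776e-04]), 'ft_force': array([-0.01478954,  0.02263837,  0.45206013]), 'torque': array([-0.03379457,  0.02433179,  0.05503862]), 'grasp_force': 0.0, 'grip_width': 0.9999918438565846}
```

View pics/top0.png

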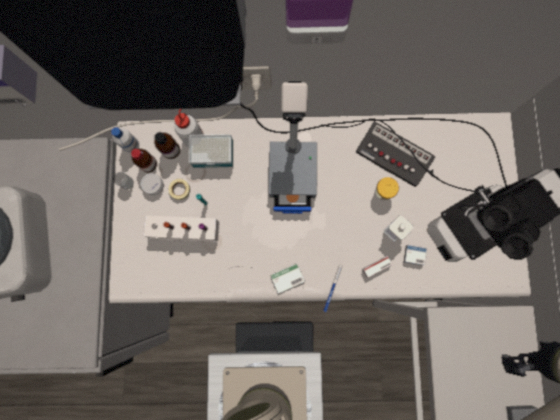

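View pics/side0.png

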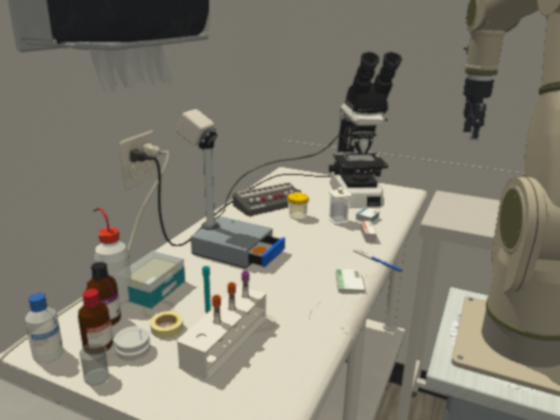

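The top view shows the rack at about (181,228), with caps at (168,226), (185,227) and (202,227, purple). A turquoise tube stands at (201,198), behind the rack. The stand base is at (293,168) with the blue drawer front at (293,208). In the side view the purple cap is at (245,275) and turquoise at (206,270). Next I take one enlarged crop to confirm and measure.

```bash
cat > h.py <<'E'
import numpy as np,cv2
from workcell import *
def ray(n,uv):
    p=camera_params(n);R,t=p["R"],p["t"]
    d=R.T@np.linalg.inv(p["mtx"])@np.array([uv[0],uv[1],1.]);return -R.T@t,d/np.linalg.norm(d)
def plane(n,uv,z):
    c,d=ray(n,uv);return c+d*(z-c[2])/d[2]
def tri(a,b):
    c1,d1=ray("top",a);c2,d2=ray("side",b)
    s=np.linalg.lstsq(np.c_[d1,-d2],c2-c1,rcond=None)[0]
    p,q=c1+s[0]*d1,c2+s[1]*d2;return (p+q)/2,np.linalg.norm(p-q)
def blobs(n,lo,hi,box,img=None,amin=8):
    img=camera(n) if img is None else img
    hsv=cv2.cvtColor(img,cv2.COLOR_RGB2HSV);m=cv2.inRange(hsv,lo,hi)
    k=np.zeros_like(m);x0,y0,x1,y1=box;k[y0:y1,x0:x1]=1;m*=k
    N,_,s,c=cv2.connectedComponentsWithStats(m)
    return [(int(s[i,4]),s[i,:4].tolist(),c[i].round(1).tolist()) for i in range(1,N) if s[i,4]>=amin],m
E
python3 - <<'E'
from h import *
t=cv2.imread("pics/top0.png")[:,:,::-1].copy();s=cv2.imread("pics/side0.png")[:,:,::-1].copy()
a=cv2.resize(t[120:250,130:330],None,fx=4,fy=4,interpolation=cv2.INTER_CUBIC)
cv2.imwrite("pics/topc.png",a[:,:,::-1])
b=cv2.resize(s[200:370,160:300],None,fx=3.5,fy=3.5,interpolation=cv2.INTER_CUBIC)
cv2.imwrite("pics/sidec.png",b[:,:,::-1])
for n,im,bx in(("top",t,(130,120,330,250)),("side",s,(160,210,300,370))):
    for nm,lo,hi in(("purple",(130,60,30),(165,255,255)),("orange",(0,130,60),(14,255,255)),("blue",(105,150,40),(125,255,255))):
        print(n,nm,blobs(n,lo,hi,bx,im)[0])
E
```

```text
top purple [(24, [199, 224, 6, 5], [201.5, 226.1])]
top orange [(85, [175, 120, 14, 8], [181.9, 122.8]), (17, [132, 149, 10, 4], [136.2, 150.0]), (27, [135, 151, 11, 9], [139.7, 155.5]), (62, [287, 195, 11, 7], [292.0, 197.7]), (17, [164, 223, 6, 4], [166.6, 224.6]), (18, [182, 224, 5, 4], [184.0, 225.5])]
top blue [(208, [274, 206, 36, 7], [291.6, 208.6])]
side purple [(64, [242, 271, 7, 12], [245.1, 275.8])]
side orange [(30, [253, 247, 13, 6], [258.5, 249.3]), (65, [228, 283, 7, 12], [231.4, 288.0]), (73, [213, 295, 7, 13], [216.1, 300.8])]
side blue [(273, [261, 239, 23, 27], [272.4, 251.4])]
```

View pics/topc.png

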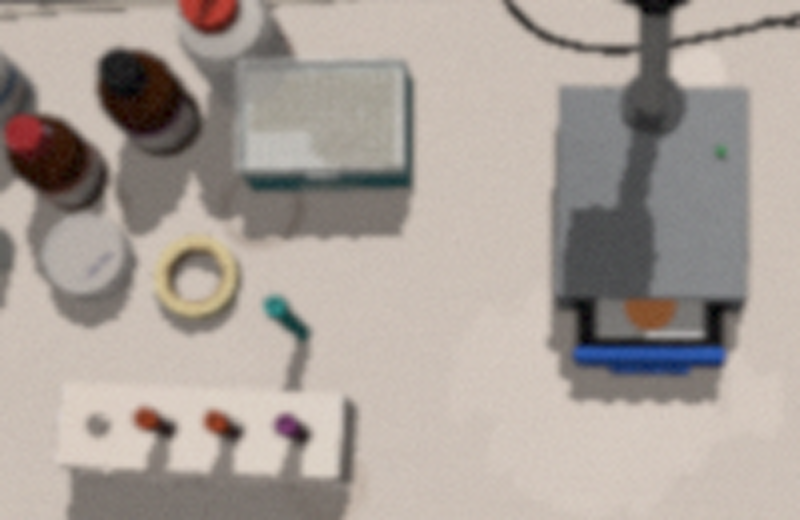

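View pics/sidec.png

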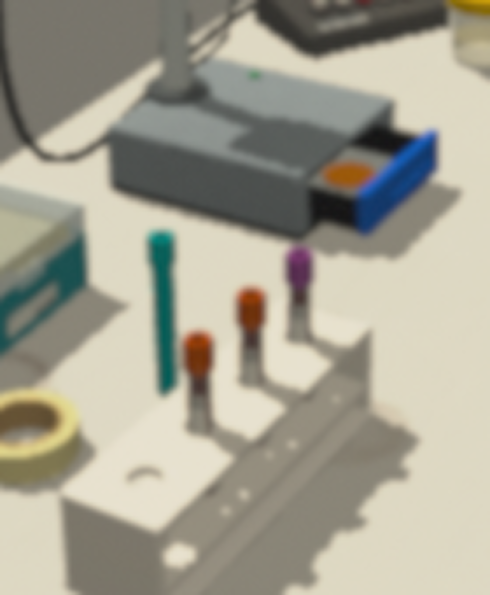

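The candidates are purple cap at top (201.5,226) / side (245,276), two orange caps at (167,225) and (184,225), and turquoise at (201,198). Only the purple one stands in the rack with a purple cap, so it is the target. The crops confirm it is in the rack's right-hand hole.

Run:
```python
from h import *
np.set_printoptions(precision=4,suppress=True)
f=lambda u,v:(130+(u+.5)/4-.5,120+(v+.5)/4-.5)
C=[plane("top",f(*q),.052) for q in((560,88),(748,86),(745,302),(555,302))]
print("stand corners",C)
for a,b in((0,1),(1,2),(2,3),(3,0)): print(np.linalg.norm(C[a]-C[b]))
print("stand c",np.mean(C,0), "yaws",[np.degrees(np.arctan2(v[1],v[0])) for v in(C[0]-C[3],C[1]-C[2])],[np.degrees(np.arctan2(-v[0],v[1])) for v in(C[0]-C[1],C[3]-C[2])])
P=[plane("top",f(*q),.042) for q in((575,349),(724,348))];print("panel top edge",P,np.degrees(np.arctan2(-(P[0]-P[1])[0],(P[0]-P[1])[1])),np.mean(P,0))
R=[plane("top",f(*q),.060) for q in((66,383),(348,396),(340,478),(60,464))]
print("rack",R,np.mean(R,0)); 
for a,b in((0,1),(1,2),(2,3),(3,0)): print(np.linalg.norm(R[a]-R[b]))
for nm,a,b in(("p",(201.5,226.1),(245.1,275.8)),("o1",(184,225.5),(231.4,288)),("o2",(166.6,224.6),(216.1,300.8))): print(nm,tri(a,b),plane("top",a,.110))
print("hole",plane("top",f(97,424),.06),"turq",plane("top",f(277,305),.113),plane("top",f(303,333),.005))
v=R[0]-R[1];print("rack yaw",np.degrees(np.arctan2(-v[0],v[1])))
```

```text
stand corners [array([ 0.7609, -0.0246,  0.052 ]), array([ 0.7592, -0.1631,  0.052 ]), array([ 0.5968, -0.156 ,  0.052 ]), array([ 0.5996, -0.0191,  0.052 ])]
0.13854240936041853
0.16253308598630647
0.1369338777448523
0.16134599444719847
stand c [ 0.6791 -0.0907  0.052 ] yaws [np.float64(-1.9525473193124898), np.float64(-2.512339203185966)] [np.float64(-0.702183599130518), np.float64(-1.1810291342200117)]
panel top edge [array([ 0.5667, -0.0327,  0.042 ]), array([ 0.5653, -0.1405,  0.042 ])] -0.7566670076538264 [ 0.566  -0.0866  0.042 ]
rack [array([0.546 , 0.3312, 0.06  ]), array([0.5326, 0.1287, 0.06  ]), array([0.4741, 0.1338, 0.06  ]), array([0.4878, 0.3332, 0.06  ])] [0.5101 0.2317 0.06  ]
0.20287751615371716
0.05871074232988211
0.1998595793965212
0.05822637686343799
p (array([0.5038, 0.1615, 0.1044]), np.float64(0.004122519122242231)) [0.5049 0.1612 0.11  ]
o1 (array([0.5064, 0.2097, 0.1036]), np.float64(0.004195277572866053)) [0.5075 0.209  0.11  ]
o2 (array([0.5099, 0.2577, 0.1035]), np.float64(0.004135176860010062)) [0.5109 0.2568 0.11  ]
hole [0.5159 0.3078 0.06  ] turq [0.5884 0.1691 0.113 ] [0.5898 0.1726 0.005 ]
rack yaw -3.7720780031363295
```

Request:
{"api": "carry_out", "payload": {"commands": [[[0, 0, 0, 0, 0, 0.8], [0, 0, 0, 0, 0, 0.8], [0, 0, 0, 0, 0, 0.8], [0, 0, 0, 0, 0, 0.7], [0.5, -0.8, 0, 0, 0, 0], [0.5, -0.8, 0, 0, 0, 0], [0.5, -0.8, 0, 0, 0, 0], [0.5, -0.8, 0, 0, 0, 0], [0.5, -0.8, 0, 0, 0, 0], [0.5, -0.8, 0, 0, 0, 0], [0.5, -0.8, 0, 0, 0, 0], [0.5, -0.8, 0, 0, 0, 0], [0.5, -0.8, 0, 0, 0, 0], [0.5, -0.8, 0, 0, 0, 0], [0.5, -0.8, 0, 0, 0, 0], [0.5, -0.8, 0, 0, 0, 0], [0.5, -0.8, 0, 0, 0, 0], [0.5, -0.8, 0, 0, 0, 0], [0.5, -0.8, 0, 0, 0, 0], [0, 0, 0, 0, 0, 0]]], "hand": 1, "force": 30}}

```text
clock: 1.77
position: [0.4992, -0.1174, 0.1975]
ee_rot: [1.0, -0.008, 0.001, -0.001]
ft_force: [-1.0, 0.4, 0.2]
grip_width: -0.003
grasp_force: 0.0
```

```bash
cat >> h.py <<'E'
from scipy.spatial.transform import Rotation as Ro
def toolR(yaw,tilt):  # deg; tool x at yaw, z down, then tilt about tool y
    return Ro.from_euler('z',yaw,degrees=True)*Ro.from_euler('x',180,degrees=True)*Ro.from_euler('y',tilt,degrees=True)
def togo(p,yaw,tilt=0):
    o=get_obs();R=Ro.from_quat(o["ee_rot"]);T=toolR(yaw,tilt)
    print("turn units",np.degrees((R.inv()*T).as_rotvec())/6,"shift units now",R.inv().apply(p-o["position"])/.04,"after turn",T.inv().apply(p-o["position"])/.04)
    print("t",o["clock"],"pos",o["position"],"F",o["ft_force"],"w",o["grip_width"],"gf",o["grasp_force"],"q",o["joint_pos"])
np.set_printoptions(precision=3,suppress=True)
E
python3 - <<'E'
from h import *
togo(np.array([.52,-.086,.025]),-1.5)
E
```

```text
turn units [-0.028 -0.012  0.092] shift units now [ 0.502 -0.78   4.315] after turn [ 0.499 -0.798  4.312]
t 1.7667 pos [ 0.499 -0.117  0.197] F [-0.987  0.371  0.21 ] w -0.0026798745435690314 gf 0.0 q [ 0.609  0.118 -0.498  1.732  0.055  1.306 -1.487]
```

Request:
{"api": "carry_out", "payload": {"commands": [[[0.1, -0.4, 0.4, 0, 0, 0.1], [0.1, -0.4, 0.6, 0, 0, 0], [0, 0, 0.6, 0, 0, 0], [0, 0, 0.6, 0, 0, 0], [0, 0, 0.6, 0, 0, 0], [0, 0, 0.6, 0, 0, 0], [0, 0, 0.5, 0, 0, 0], [0, 0, 0.4, 0, 0, 0], [0, 0, 0.1, 0, 0, 0], [0, 0, 0, 0, 0, 0]]]}}

```text
clock: 2.6
position: [0.5043, -0.0933, 0.0204]
ee_rot: [1.0, -0.018, -0.001, -0.0]
ft_force: [-0.8, -0.3, 0.5]
grip_width: -0.001
grasp_force: 0.0
```

Run:
```python
from h import *
togo(np.array([.578,-.087,.022]),-1.5)
s=camera("side");cv2.imwrite("pics/s1.png",cv2.resize(s[150:300,160:360],None,fx=4,fy=4,interpolation=2)[:,:,::-1])
```

```text
turn units [-0.006  0.024 -0.096] shift units now [ 1.837 -0.225 -0.044] after turn [ 1.839 -0.206 -0.04 ]
t 2.6 pos [ 0.504 -0.093  0.02 ] F [-0.76  -0.344  0.461] w -0.0013925697163277683 gf 0.0 q [ 0.535  0.313 -0.497  1.92   0.18   0.955 -1.654]
```

View pics/s1.png

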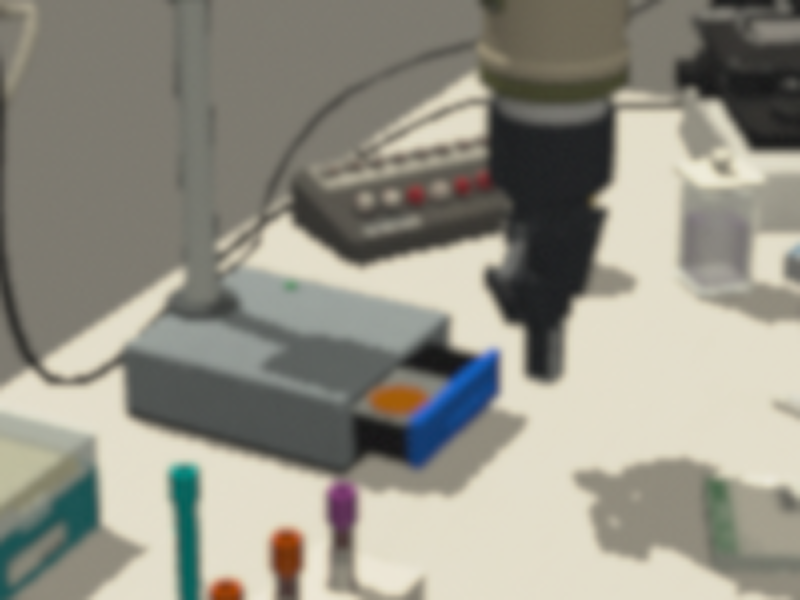

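The shut fingertips stand at crop (545,375), just in front of the blue ledge at (455,410), with the drawer still open. I push next.

Request:
{"api": "carry_out", "payload": {"commands": [[[0.3, -0.1, 0, 0, 0, 0], [0.3, -0.1, 0, 0, 0, 0], [0.2, 0, 0, 0, 0, 0], [0.15, 0, 0, 0, 0, 0], [0.15, 0, 0, 0, 0, 0], [0.15, 0, 0, 0, 0, 0], [0.15, 0, 0, 0, 0, 0], [0.15, 0, 0, 0, 0, 0], [0.15, 0, 0, 0, 0, 0], [0.1, 0, 0, 0, 0, 0], [0.1, 0, 0, 0, 0, 0], [0, 0, 0, 0, 0, 0], [0, 0, 0, 0, 0, 0]]]}}

```text
clock: 3.73
position: [0.5815, -0.0882, 0.0214]
ee_rot: [1.0, -0.018, -0.0, -0.0]
ft_force: [-0.3, 0.5, 0.3]
grip_width: 0.0
grasp_force: 0.0
```

Run:
```python
from h import *
togo(np.array([.578,-.087,.022]),-1.5)
```

```text
turn units [-0.001  0.002 -0.096] shift units now [-0.09  -0.026 -0.015] after turn [-0.089 -0.027 -0.015]
t 3.7333 pos [ 0.582 -0.088  0.021] F [-0.261  0.46   0.303] w 0.00012941403355332866 gf 0.0 q [ 0.459  0.456 -0.475  1.726  0.239  1.017 -1.708]
```

Request:
{"api": "carry_out", "payload": {"commands": [[[0.07, 0, 0, 0, 0, 0], [0.07, 0, 0, 0, 0, 0], [0.05, 0, 0, 0, 0, 0], [0, 0, 0, 0, 0, 0]]]}}

```text
clock: 4.07
position: [0.5895, -0.0885, 0.0216]
ee_rot: [1.0, -0.018, 0.0, 0.0]
ft_force: [-0.4, 0.1, 0.1]
grip_width: 0.005
grasp_force: 0.0
```

Run:
```python
from h import *
s=camera("side");cv2.imwrite("pics/s2.png",cv2.resize(s[200:290,180:320],None,fx=5.5,fy=5.5,interpolation=2)[:,:,::-1])
```

```text
(no output)
```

View pics/s2.png

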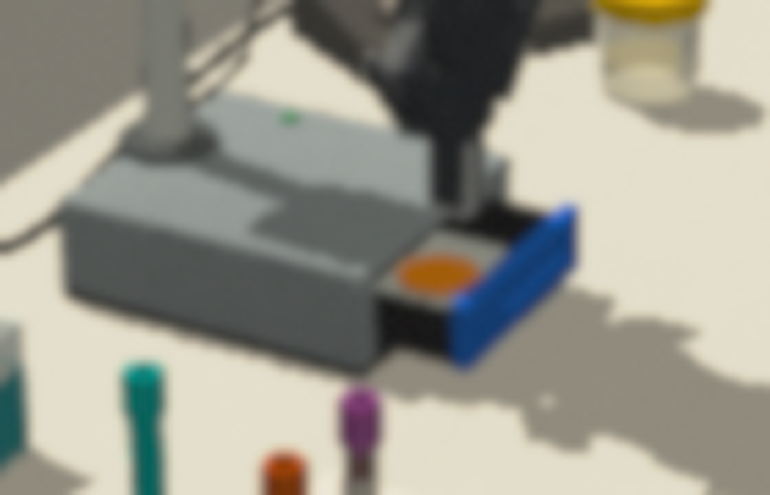

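The drawer has not moved: the panel is still at crop (515,285), and the fingertips show at (455,215), behind it. I check the projected TCP against that.

Run:
```python
from h import *
def proj(n,X):
    p=camera_params(n);q=p["mtx"]@(p["R"]@np.array(X)+p["t"]);return q[:2]/q[2]
print("tip before",proj("side",[.5043,-.0933,.0204]),"seen 296,244")
print("tip now",proj("side",[.5895,-.0885,.0216]),"seen 262.7,239")
# ledge front & panel corners predicted
for X in([.560,-.087,.025],[.566,-.0327,.042],[.5653,-.1405,.042],[.566,-.033,.008],[.599,-.0191,.052],[.597,-.156,.052]): print(X,proj("side",X))
# panel corners seen in s2 crop: top-left(455,297) top-right(575,207) bottom-left (463,368)
for uv,z in(((455,297),.042),((575,207),.042),((463,368),.008),((365,280),.052),((365,372),0)):
    print(uv,plane("side",(180+uv[0]/5.5,200+uv[1]/5.5),z))
print(plane("side",(262.7,239),.1),plane("side",(262.7,239),.06),plane("side",(262.7,239),.04),plane("side",(296,244),.05))
o=get_obs();print(o)
```

```text
tip before [294.45  256.766] seen 296,244
tip now [262.033 249.748] seen 262.7,239
[0.56, -0.087, 0.025] [272.554 251.308]
[0.566, -0.0327, 0.042] [260.416 254.128]
[0.5653, -0.1405, 0.042] [279.809 235.964]
[0.566, -0.033, 0.008] [260.432 266.739]
[0.599, -0.0191, 0.052] [245.222 249.822]
[0.597, -0.156, 0.052] [271.187 227.621]
(455, 297) [ 0.561 -0.036  0.042]
(575, 207) [ 0.551 -0.137  0.042]
(463, 368) [ 0.558 -0.036  0.008]
(365, 280) [ 0.594 -0.016  0.052]
(365, 372) [ 0.6   -0.027  0.   ]
[ 0.545 -0.002  0.1  ] [ 0.58  -0.074  0.06 ] [ 0.598 -0.109  0.04 ] [ 0.506 -0.104  0.05 ]
{'clock': 4.1167, 'joint_pos': array([ 0.452,  0.471, -0.472,  1.705,  0.244,  1.024, -1.711]), 'joint_velocities': array([ 0.   , -0.002, -0.001,  0.006, -0.   ,  0.001,  0.002]), 'tau': array([ -0.031, -62.468,  -7.084, -33.524,   0.041,  -0.008,  -0.009]), 'position': array([ 0.589, -0.089,  0.022]), 'ee_rot': array([ 1.   , -0.018,  0.   ,  0.   ]), 'ft_force': array([ 0.12 , -0.035, -0.4  ]), 'torque': array([0.029, 0.01 , 0.011]), 'grasp_force': 0.0, 'grip_width': 0.004390706179767715}
```

The seen tip fits the reported x,y at z ≈ 0.05. The fingertips therefore really sit about 30 mm above the reported TCP, and they passed over the 42 mm panel. I back off, lower, and check by picture.

Request:
{"api": "carry_out", "payload": {"commands": [[[0, 0, -0.3, 0, 0, 0], [-0.4, 0, 0, 0, 0, 0], [-0.6, 0, 0, 0, 0, 0], [-0.6, 0, 0, 0, 0, 0], [-0.5, 0, 0, 0, 0, 0], [0, 0, 0.3, 0, 0, 0], [0, 0, 0.2, 0, 0, 0], [0, 0, 0, 0, 0, 0], [0, 0, 0, 0, 0, 0]]]}}

```text
clock: 4.87
position: [0.5056, -0.0853, 0.0134]
ee_rot: [1.0, -0.018, -0.0, -0.0]
ft_force: [-1.0, -0.4, -0.1]
grip_width: 0.002
grasp_force: 0.0
```

Run:
```python
from h import *
s=camera("side");cv2.imwrite("pics/s3.png",cv2.resize(s[150:290,220:340],None,fx=4.2,fy=4.2,interpolation=2)[:,:,::-1])
p=camera_params("side");o=get_obs();print(o["position"],o["ft_force"])
for z in(-.02,0,.02,.04):
    X=o["position"]+[0,0,z];q=p["mtx"]@(p["R"]@X+p["t"]);q=q[:2]/q[2];print(z,q,(q-[220,150])*4.2)
```

```text
[ 0.506 -0.085  0.014] [ 0.182 -0.623 -0.404]
-0.02 [292.214 267.76 ] [303.301 494.591]
0 [292.442 260.513] [304.255 464.156]
0.02 [292.672 253.174] [305.221 433.33 ]
0.04 [292.905 245.739] [306.2   402.103]
```

View pics/s3.png

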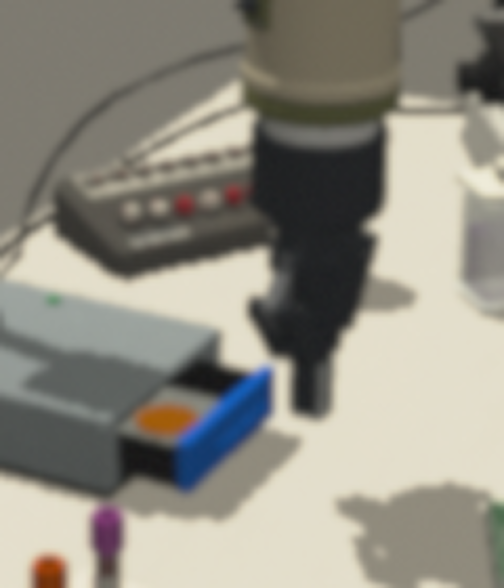

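The tip is seen at crop (312,412), about 33 mm above the projected TCP. I lower 24 mm more, then push.

Request:
{"api": "carry_out", "payload": {"commands": [[[0, 0, 0.3, 0, 0, 0], [0, 0, 0.3, 0, 0, 0], [0, 0, 0, 0, 0, 0], [0.3, 0, 0, 0, 0, 0], [0.3, 0, 0, 0, 0, 0], [0.2, 0, 0, 0, 0, 0], [0.2, 0, 0, 0, 0, 0], [0.15, 0, 0, 0, 0, 0], [0.15, 0, 0, 0, 0, 0], [0.15, 0, 0, 0, 0, 0], [0.1, 0, 0, 0, 0, 0], [0.1, 0, 0, 0, 0, 0], [0, 0, 0, 0, 0, 0]]]}}

```text
clock: 6.0
position: [0.5718, -0.0879, -0.0105]
ee_rot: [1.0, -0.018, 0.0, -0.0]
ft_force: [-0.3, 0.4, 0.2]
grip_width: -0.002
grasp_force: 0.0
```

Run:
```python
from h import *
s=camera("side");b,m=blobs("side",(105,150,40),(125,255,255),(220,200,300,290),s);print(b)
togo(np.array([.578,-.087,-.01]),-1.5)
```

```text
[(181, [249, 239, 16, 24], [256.7, 251.1])]
turn units [ 0.001 -0.008 -0.096] shift units now [ 0.157 -0.028 -0.009] after turn [ 0.157 -0.027 -0.009]
t 6.05 pos [ 0.572 -0.088 -0.01 ] F [ 0.573 -0.615 -1.466] w 0.0014660263932110733 gf 0.0 q [ 0.456  0.479 -0.467  1.772  0.258  0.95  -1.723]
```

Request:
{"api": "carry_out", "payload": {"commands": [[[0.08, 0, 0, 0, 0, 0], [0.08, 0, 0, 0, 0, 0], [0.08, 0, 0, 0, 0, 0], [0.05, 0, 0, 0, 0, 0], [0, 0, 0, 0, 0, 0]]]}}

```text
clock: 6.47
position: [0.5761, -0.0883, -0.0114]
ee_rot: [1.0, -0.018, -0.007, 0.0]
ft_force: [-31.1, 2.3, 23.5]
grip_width: -0.003
grasp_force: 16.0
```

Run:
```python
from h import *
s=camera("side");b,m=blobs("side",(105,150,40),(125,255,255),(220,200,300,290),s);print(b)
togo(np.array([.578,-.087,-.01]),-1.5)
```

```text
[(182, [249, 240, 14, 23], [255.4, 250.9])]
turn units [ 0.011  0.131 -0.099] shift units now [ 0.045 -0.034 -0.036] after turn [ 0.046 -0.034 -0.035]
t 6.5167 pos [ 0.576 -0.088 -0.011] F [-30.383   1.308  23.743] w 0.005603240849499471 gf 15.743201421573758 q [ 0.447  0.499 -0.462  1.747  0.263  0.972 -1.726]
```

Request:
{"api": "carry_out", "payload": {"commands": [[[-0.2, 0, 0, 0, 0, 0], [-0.4, 0, 0, 0, 0, 0], [-0.6, 0, 0, 0, 0, 0], [-0.6, 0, 0, 0, 0, 0], [0, 0, -0.6, 0, 0, 0], [0, 0, -0.8, 0, 0, 0], [0, 0, -0.8, 0, 0, 0], [0, 0, -0.8, 0, 0, 0], [0, 0, -0.8, 0, 0, 0], [0, 0, 0, 0, 0, -1], [0, 0, 0, 0, 0, -1], [0, 0, 0, 0, 0, -1], [0, 0, 0, 0, 0, -1], [0, 0, 0, 0, 0, -1], [0, 0, 0, 0, 0, -1], [0, 0, 0, 0, 0, -1], [0, 0, 0, 0, 0, -1], [0, 0, 0, 0, 0, -1], [0, 0, 0, 0, 0, -1]]]}}

```text
clock: 8.1
position: [0.5112, -0.0858, 0.1418]
ee_rot: [0.874, 0.486, 0.0, 0.0]
ft_force: [-0.5, 0.2, 0.2]
grip_width: -0.002
grasp_force: 0.0
```

Request:
{"api": "carry_out", "payload": {"commands": [[[0, 0, 0, 0, 0, -1], [0, 0, 0, 0, 0, -1], [0, 0, 0, 0, 0, -1], [0, 0, 0, 0, 0, -1], [0, 0, 0, 0, 0, -0.6], [0, 0, 0, 0, 0, 0]]], "hand": -0.2}}

```text
clock: 8.6
position: [0.5112, -0.0858, 0.1418]
ee_rot: [0.733, 0.68, 0.0, 0.0]
ft_force: [0.3, -0.8, -0.9]
grip_width: 0.595
grasp_force: 0.0
```

Run:
```python
from h import *
togo(np.array([.5045,.1613,.14]),86.4)
t=camera("top");s=camera("side")
for n,im,bx in(("top",t,(260,190,330,230)),("side",s,(220,200,300,290))): print(blobs(n,(105,150,40),(125,255,255),bx,im)[0])
```

```text
turn units [ 0.01   0.003 -0.119] shift units now [ 6.147 -0.631  0.043] after turn [ 6.155 -0.554  0.046]
t 8.6 pos [ 0.511 -0.086  0.142] F [ 0.343 -0.82  -0.851] w 0.594570458940693 gf 0.0 q [ 0.69   0.198 -0.676  1.786  0.133  1.202 -0.1  ]
[]
[(269, [249, 235, 21, 28], [258.8, 248.2])]
```

Request:
{"api": "carry_out", "payload": {"commands": [[[0.6, -0.05, 0, 0, 0, -0.1], [0.6, -0.05, 0, 0, 0, 0], [0.6, -0.05, 0, 0, 0, 0], [0.6, -0.05, 0, 0, 0, 0], [0.6, -0.05, 0, 0, 0, 0], [0.6, -0.05, 0, 0, 0, 0], [0.6, -0.05, 0, 0, 0, 0], [0.6, -0.05, 0, 0, 0, 0], [0.6, -0.05, 0, 0, 0, 0], [0.5, -0.1, 0, 0, 0, 0], [0.2, 0, 0, 0, 0, 0], [0, 0, 0, 0, 0, 0]]]}}

```text
clock: 9.7
position: [0.5054, 0.1613, 0.1417]
ee_rot: [0.73, 0.683, 0.0, -0.0]
ft_force: [0.0, -1.3, -0.9]
grip_width: 0.603
grasp_force: 0.0
```

Run:
```python
from h import *
togo(np.array([.5045,.1613,.14]),86.4)
t=camera("top");s=camera("side")
a=cv2.resize(t[170:250,140:320],None,fx=3.3,fy=3.3,interpolation=2);b=cv2.resize(s[150:310,160:340],None,fx=3.3,fy=3.3,interpolation=2)[:594-264+200]
b=b[:600-a.shape[0]+0] if a.shape[0]+b.shape[0]>600 else b
im=np.vstack([a,cv2.resize(s[185:285,160:340],None,fx=3.3,fy=3.3,interpolation=2)])
cv2.imwrite("pics/j4.png",im[:,:,::-1]);print(a.shape,im.shape)
print(blobs("top",(105,150,40),(125,255,255),(260,170,330,230),t)[0])
```

```text
turn units [ 0.002 -0.007 -0.03 ] shift units now [-0.001 -0.021  0.041] after turn [-0.001 -0.021  0.041]
t 9.7 pos [0.505 0.161 0.142] F [ 0.038 -1.263 -0.903] w 0.6027612257023314 gf 0.0 q [ 0.335  0.261 -0.83   1.751  0.204  1.219 -0.615]
(264, 594, 3) (594, 594, 3)
[(95, [274, 195, 37, 4], [291.9, 196.6])]
```

View pics/j4.png

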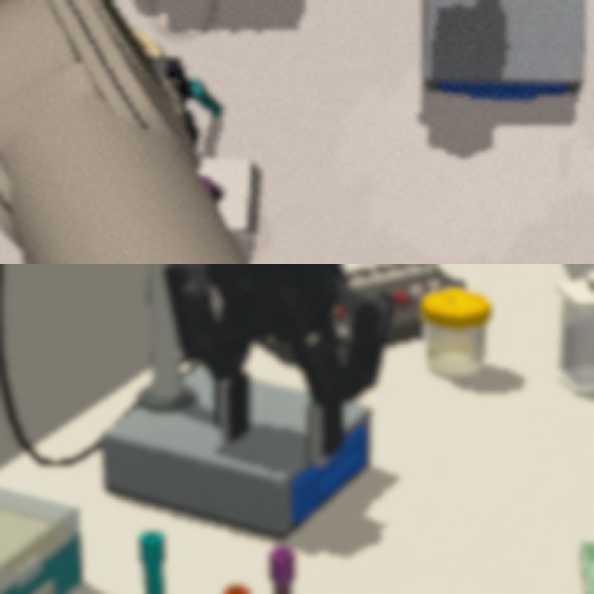

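Drawer is flush and shut. The fingers straddle the column above the purple cap: tips at (232,438) and (325,460), cap at (282,555).

Run:
```python
from h import *
p=camera_params("side")
for z in(.104,.142,.16,.17,.18,.19):
    q=p["mtx"]@(p["R"]@[.5045,.1613,z]+p["t"]);print(z,q[:2]/q[2])
```

```text
0.104 [243.768 275.6  ]
0.142 [243.567 258.18 ]
0.16 [243.469 249.739]
0.17 [243.415 244.996]
0.18 [243.359 240.213]
0.19 [243.304 235.39 ]
```

Request:
{"api": "carry_out", "payload": {"commands": [[[0, 0, 0.3, 0, 0, 0], [0, 0, 0.4, 0, 0, 0], [0, 0, 0.4, 0, 0, 0], [0, 0, 0.4, 0, 0, 0], [0, 0, 0.3, 0, 0, 0], [0, 0, 0.2, 0, 0, 0], [0, 0, 0.15, 0, 0, 0], [0, 0, 0, 0, 0, 0]]]}}

```text
clock: 10.47
position: [0.5051, 0.1586, 0.0544]
ee_rot: [0.731, 0.683, -0.001, -0.0]
ft_force: [-0.1, -0.1, 0.2]
grip_width: 0.603
grasp_force: 0.0
```

Run:
```python
from h import *
togo(np.array([.5045,.1613,.056]),86.4)
s=camera("side")
cv2.imwrite("pics/s5.png",cv2.resize(s[190:330,180:320],None,fx=4,fy=4,interpolation=2)[:,:,::-1])
```

```text
turn units [-0.013  0.005 -0.052] shift units now [ 0.066 -0.021 -0.041] after turn [ 0.066 -0.02  -0.041]
t 10.4667 pos [0.505 0.159 0.054] F [-0.13  -0.096  0.2  ] w 0.6031902738143293 gf 0.0 q [ 0.294  0.364 -0.794  1.842  0.295  1.06  -0.683]
```

View pics/s5.png

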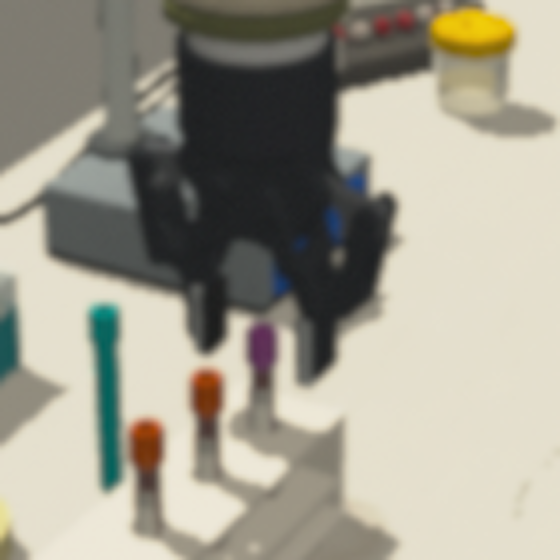

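The tips at (207,350) and (312,380) straddle the purple cap at (262,347), level with its lower edge. I close.

Request:
{"api": "carry_out", "payload": {"commands": [[[0.06, 0, 0, 0, 0, 0], [0, 0, 0, 0, 0, 0], [0, 0, 0, 0, 0, 0], [0, 0, 0, 0, 0, 0], [0, 0, 0, 0, 0, 0], [0, 0, 0, 0, 0, 0], [0, 0, 0, 0, 0, 0], [0, 0, 0, 0, 0, 0], [0, 0, 0, 0, 0, 0], [0, 0, 0, 0, 0, 0]]], "hand": 1, "force": 30}}

```text
clock: 11.35
position: [0.5061, 0.1619, 0.0561]
ee_rot: [0.731, 0.683, 0.0, 0.0]
ft_force: [-1.8, 0.1, 6.4]
grip_width: 0.135
grasp_force: 33.1
```

Request:
{"api": "carry_out", "payload": {"commands": [[[0, 0, -0.1, 0, 0, 0], [0, 0, -0.2, 0, 0, 0], [0, 0, -0.3, 0, 0, 0], [0, 0, -0.4, 0, 0, 0], [0, 0, -0.4, 0, 0, 0], [0, 0, -0.4, 0, 0, 0], [0, 0, -0.4, 0, 0, 0], [0, 0, -0.4, 0, 0, 0], [0, 0, -0.4, 0, 0, 0], [0, 0, -0.4, 0, 0, 0], [0, 0, -0.3, 0, 0, 0], [0, 0, -0.2, 0, 0, 0], [0, 0, 0, 0, 0, 0], [0, 0, 0, 0, 0, 0], [0, 0, 0, 0, 0, 0]]]}}

```text
clock: 12.6
position: [0.5054, 0.1614, 0.2107]
ee_rot: [0.731, 0.683, -0.001, -0.0]
ft_force: [0.8, 0.4, 0.1]
grip_width: 0.129
grasp_force: 32.4
```

Run:
```python
from h import *
togo(np.array([.612,-.0877,.2425-.031]),-1.5,30)
s=camera("side")
print("side",blobs("side",(130,60,30),(165,255,255),(160,100,330,300),s)[0])
cv2.imwrite("pics/s6.png",cv2.resize(s[150:300,170:320],None,fx=4,fy=4,interpolation=2)[:,:,::-1])
```

```text
turn units [-3.821  3.989 14.239] shift units now [-6.033  3.081 -0.021] after turn [2.459 6.156 1.397]
t 12.6 pos [0.505 0.161 0.211] F [0.826 0.385 0.117] w 0.1291992816945921 gf 32.3528265953064 q [ 0.354  0.205 -0.843  1.655  0.156  1.353 -0.58 ]
side [(48, [239, 195, 4, 13], [240.5, 201.0])]
```

View pics/s6.png

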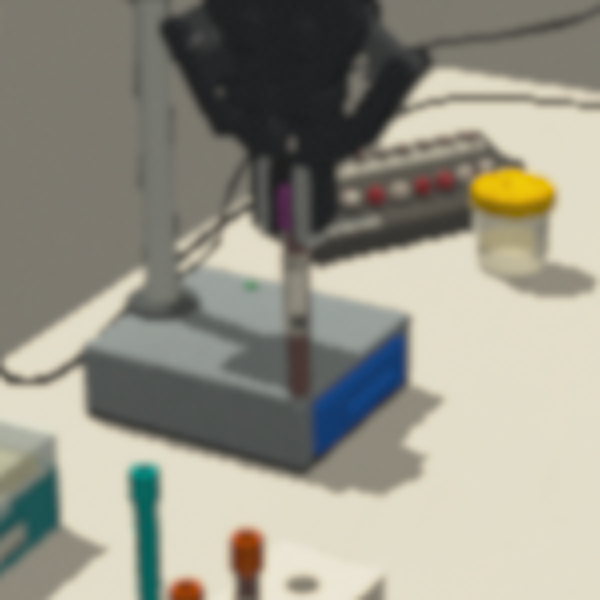

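The tube is lifted clear, with its bottom at crop (300,397), about 0.16 m up, and the empty hole is visible below. Next I turn and move to the focus.

Request:
{"api": "carry_out", "payload": {"commands": [[[0, 0, 0, 0, 0, 0.6], [0, 0, 0, 0, 0, 0.8], [0, 0, 0, 0, 0, 0.8], [0, 0, 0, 0, 0, 0.8], [0, 0, 0, 0, 0, 0.8], [0, 0, 0, 0, 0, 0.8], [0, 0, 0, 0, 0, 0.8], [0, 0, 0, 0, 0, 0.8], [0, 0, 0, 0, 0, 0.8], [0, 0, 0, 0, 0, 0.8], [0, 0, 0, 0, 0, 0.8], [0, 0, 0, 0, 0, 0.8], [0, 0, 0, 0, 0, 0.8], [0, 0, 0, 0, 0, 0.8], [0, 0, 0, 0, 0, 0.8], [0, 0, 0, 0, 0, 0.8], [0, 0, 0, 0, 0, 0.8], [0, 0, 0, 0, 0, 0.8], [0, 0, 0, 0, 0, 0.4], [0, 0, 0, 0, 0, 0]]]}}

```text
clock: 14.32
position: [0.5054, 0.1616, 0.2107]
ee_rot: [1.0, -0.014, -0.001, 0.0]
ft_force: [0.7, -0.9, -0.4]
grip_width: 0.129
grasp_force: 32.3
```

Request:
{"api": "carry_out", "payload": {"commands": [[[0, 0.3, 0, 0, 0, 0], [0, 0.4, 0, 0, 0, 0], [0, 0.5, 0, 0, 0, 0], [0, 0.5, 0, 0, 0, 0], [0, 0.5, 0, 0, 0, 0], [0, 0.5, 0, 0, 0, 0], [0, 0.5, 0, 0, 0, 0], [0, 0.5, 0, 0, 0, 0], [0, 0.5, 0, 0, 0, 0], [0, 0.5, 0, 0, 0, 0], [0, 0.5, 0, 0, 0, 0], [0, 0.4, 0, 0, 0, 0], [0, 0.3, 0, 0, 0, 0], [0, 0.2, 0, 0, 0, 0], [0, 0, 0, 0, 0, 0]]]}}

```text
clock: 15.57
position: [0.4992, -0.0837, 0.2111]
ee_rot: [1.0, -0.014, -0.0, 0.0]
ft_force: [-1.1, -0.1, 0.0]
grip_width: 0.127
grasp_force: 32.3
```

Request:
{"api": "carry_out", "payload": {"commands": [[[0, 0, 0, 0, 0.5, 0], [0, 0, 0, 0, 0.5, 0], [0, 0, 0, 0, 0.5, 0], [0, 0, 0, 0, 0.5, 0], [0, 0, 0, 0, 0.5, 0], [0, 0, 0, 0, 0.5, 0], [0, 0, 0, 0, 0.5, 0], [0, 0, 0, 0, 0.5, 0], [0, 0, 0, 0, 0.5, 0], [0, 0, 0, 0, 0.5, 0], [0, 0, 0, 0, 0, 0], [0, 0, 0, 0, 0, 0]]]}}

```text
clock: 16.57
position: [0.4991, -0.0814, 0.2114]
ee_rot: [0.966, -0.012, 0.258, 0.003]
ft_force: [0.0, 0.4, -0.6]
grip_width: 0.129
grasp_force: 32.3
```

Run:
```python
from h import *
togo(np.array([.612,-.088,.215]),-1.5,30)
```

```text
turn units [-0.003  0.012  0.017] shift units now [2.495 0.097 1.332] after turn [2.493 0.092 1.336]
t 16.5667 pos [ 0.499 -0.081  0.211] F [ 0.008  0.438 -0.645] w 0.1286100542705001 gf 32.314186692237854 q [ 0.561 -0.338 -0.371  2.192 -0.285  0.763 -1.262]
```

Now I advance, going a little short, and then measure from the side view.

Request:
{"api": "carry_out", "payload": {"commands": [[[0.15, 0.02, 0.1, 0, 0, 0], [0.3, 0.02, 0.15, 0, 0, 0], [0.4, 0.02, 0.2, 0, 0, 0], [0.4, 0.02, 0.2, 0, 0, 0], [0.4, 0.02, 0.2, 0, 0, 0], [0.4, 0, 0.2, 0, 0, 0], [0.3, 0, 0.2, 0, 0, 0], [0.15, 0, 0.08, 0, 0, 0], [0, 0, 0, 0, 0, 0], [0, 0, 0, 0, 0, 0]]]}}

```text
clock: 17.4
position: [0.6126, -0.0889, 0.215]
ee_rot: [0.966, -0.012, 0.258, 0.003]
ft_force: [-0.6, -0.1, 0.3]
grip_width: 0.127
grasp_force: 32.3
```

Run:
```python
from h import *
togo(np.array([.612,-.088,.215]),-1.5,30)
s=camera("side")
print("side",blobs("side",(130,60,30),(165,255,255),(160,100,330,300),s,4)[0])
cv2.imwrite("pics/s7.png",cv2.resize(s[110:250,170:310],None,fx=4.25,fy=4.25,interpolation=2)[:,:,::-1])
p=camera_params("side")
def pj(X):
    q=p["mtx"]@(p["R"]@np.array(X)+p["t"]);return (q[:2]/q[2]-[170,110])*4.25
Rs=Ro.from_euler('z',-1.5,degrees=True);o=np.array([.679,-.0895,0])
st=lambda v:o+Rs.apply(v)
f=np.array([-.054,0,.220]);cz=np.array([-.5,0,.866])
for nm,k in(("cap top",.054),("cap bottom",.036),("mid",0),("bottom",-.054)): print(nm,pj(st(f+k*cz)))
print("lens",pj(st([.05,0,.28])))
```

```text
turn units [-0.011  0.011  0.003] shift units now [-0.014 -0.022 -0.008] after turn [-0.014 -0.022 -0.008]
t 17.4 pos [ 0.613 -0.089  0.215] F [-0.575 -0.109  0.254] w 0.12669696289935295 gf 32.31375753879547 q [ 0.582 -0.05  -0.472  1.959 -0.097  0.708 -1.434]
side []
cap top [377.908 187.776]
cap bottom [363.281 212.975]
mid [334.751 262.124]
bottom [293.682 332.877]
lens [172.642 131.77 ]
```

View pics/s7.png

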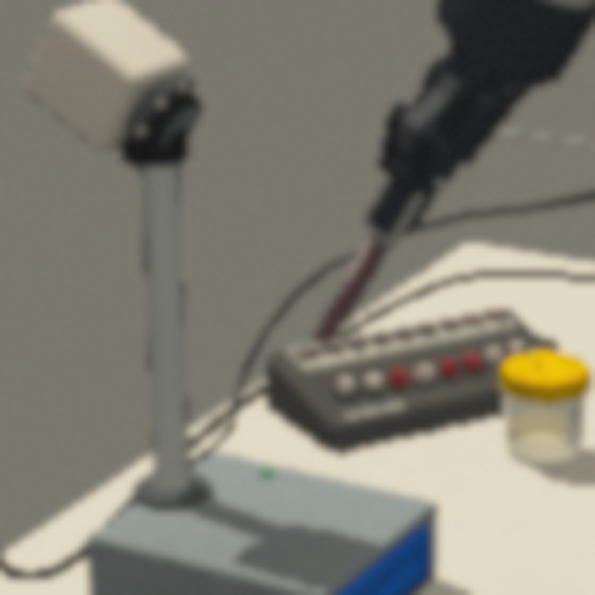

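The tube leans parallel to the camera's z, with the lens at crop (172,125) and the tube bottom at (325,337) against a wanted (294,333). It needs about 14 mm along stand +x and 2 mm up, so the reading's offset is fixed to the tool.

Request:
{"api": "carry_out", "payload": {"commands": [[[0.1, 0, 0.05, 0, 0, 0], [0.15, -0.02, 0.05, 0, 0, 0], [0.1, 0, 0.03, 0, 0, 0], [0, 0, 0, 0, 0, 0], [0, 0, 0, 0, 0, 0], [0, 0, 0, 0, 0, 0], [0, 0, 0, 0, 0, 0], [0, 0, 0, 0, 0, 0]]]}}

```text
clock: 18.12
position: [0.6271, -0.0889, 0.2179]
ee_rot: [0.966, -0.013, 0.259, 0.003]
ft_force: [0.6, 0.5, 0.4]
grip_width: 0.124
grasp_force: 32.3
```

Run:
```python
from h import *
togo(np.array([.6265,-.088,.217]),-1.5,30)
t=camera("top");s=camera("side")
a=cv2.resize(s[110:250,170:310],None,fx=3.5,fy=3.5,interpolation=2);b=cv2.resize(t[90:230,240:330],None,fx=3.5,fy=3.5,interpolation=2)
cv2.imwrite("pics/f8.png",np.hstack([a,b])[:,:,::-1])
print(blobs("top",(105,150,40),(125,255,255),(260,170,330,230),t)[0],blobs("side",(105,150,40),(125,255,255),(220,200,300,290),s)[0])
for n,o,f in(("side",(170,110),(0,0)),("top",(240,90),(490,0))):
    p=camera_params(n)
    for X in([.652-.0,-.0887,.1732],[.625,-.088,.22],[.728,-.0908,.28]):
        q=p["mtx"]@(p["R"]@np.array(X)+p["t"]);print(n,(q[:2]/q[2]-o)*3.5+f)
```

```text
turn units [0.    0.    0.003] shift units now [-0.025 -0.021  0.012] after turn [-0.025 -0.021  0.012]
t 18.1167 pos [ 0.627 -0.089  0.218] F [0.572 0.473 0.392] w 0.12369996948040603 gf 32.314197421073914 q [ 0.576 -0.019 -0.478  1.925 -0.066  0.711 -1.463]
[] [(270, [249, 234, 21, 29], [258.8, 248.1])]
side [241.802 274.228]
side [275.642 215.908]
side [143.401 108.701]
top [673.271 263.978]
top [673.48 282.34]
top [674.975 113.698]
```

View pics/f8.png

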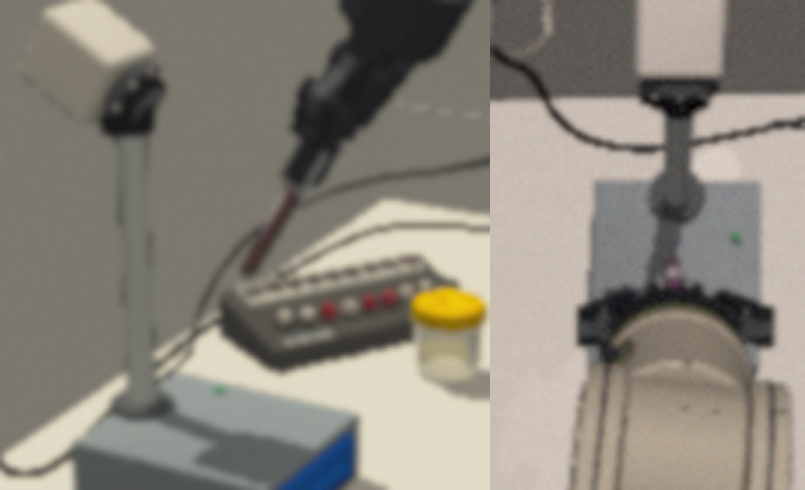

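The tube bottom shows at (246,273) in the side crop against a wanted (242,274). In the top crop it shows at (674,268) against (673,264). The drawer is shut and the tube is still, so I hand in.

```bash
python3 -c "
from workcell import *
print(hand_in())"
```

```text
the job is handed in; nothing more can be done
None
```

I pushed the drawer home and handed the job in with the purple-capped tube held still in the gripper at the focus point; pictures put it within about 3 mm. The label direction follows from the way the tube was turned, as I did not see the label itself.

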